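Click the dallah's warmer to its middle setting

TASK

Set the warmer that the dallah stands on to its middle setting: lay a fingertip on top of its knurled wheel, press lightly and roll it one click (forward from off, back from high) until it clicks into the middle notch, without running past it, then let go. Leave the other warmer's wheel as it is, and do not grip, lift, shift or tip the dallah, the pot or the cups.

Things in the scene. Friction and masses are not known exactly. Their poses are not given: they have to be found in the camera images.
- warmer_a: plate warmer a (both look alike), fixed on the sideboard: aluminium box 290 (its x) x 150 (its y) x 52 mm high, origin under its centre. Its -x end faces roughly to the robot and carries the knurled wheel, 100 mm to -x of the origin; a round dark plate 124 mm across, top at 58 mm height, lies 70 mm to +x. Two pale ticks beside the wheel mark its middle
- warmer_b: plate warmer b (both look alike), fixed on the sideboard: aluminium box 290 (its x) x 150 (its y) x 52 mm high, origin under its centre. Its -x end faces roughly to the robot and carries the knurled wheel, 100 mm to -x of the origin; a round dark plate 124 mm across, top at 58 mm height, lies 70 mm to +x. Two pale ticks beside the wheel mark its middle
- wheel_a_top (a point): top of wheel_a's rim when not pressed, mid-width, 66 mm above the sideboard. Black knurled drum, 60 mm diameter, 34 mm wide, level axis along the warmer's y; only 14 mm stands above the warmer's box. Sprung: sinks under 2 N, then 1 mm per 0.9 N, 8 mm at most. Rolling past a click takes about 2 N along the rim: a press of 5 to 6 N grips enough
- wheel_b_top (a point): top of wheel_b's rim when not pressed, mid-width, 66 mm above the sideboard. Black knurled drum, 60 mm diameter, 34 mm wide, level axis along the warmer's y; only 14 mm stands above the warmer's box. Sprung: sinks under 2 N, then 1 mm per 0.9 N, 8 mm at most. Rolling past a click takes about 2 N along the rim: a press of 5 to 6 N grips enough
- wheel_a (a joint): angle of warmer_a's wheel: 0 off, 0.7 middle, 1.4 high; three click notches 0.7 rad (21 mm of rim) apart. Grows as the wheel's top rolls to the warmer's +x, away from the robot. A pale line across the rim is at the very top in the middle notch, 19 mm nearer the robot when off, 19 mm farther on high. Starts off. Let go within 0.3 rad of a notch, it snaps in
- wheel_b (a joint): angle of warmer_b's wheel: 0 off, 0.7 middle, 1.4 high; three click notches 0.7 rad (21 mm of rim) apart. Grows as the wheel's top rolls to the warmer's +x, away from the robot. A pale line across the rim is at the very top in the middle notch, 19 mm nearer the robot when off, 19 mm farther on high. Starts on high. Let go within 0.3 rad of a notch, it snaps in
- plate_a (a point): centre of the top of warmer_a's plate
- plate_b (a point): centre of the top of warmer_b's plate
- dallah: tall stainless steel Arabic coffee pot with waist, pointed lid, spout and handle: 203 mm high, body 104 mm across; the spout reaches 99 mm to its +x, the handle 90 mm to its -x; origin at the centre of its underside. It stands on the plate of one of the two warmers; not to be touched
- milk_pot: squat round stainless steel lidded pot, 104 mm across, 94 mm high, no spout; origin at the centre of its underside; stands on the plate of the other warmer; not to be touched
- cup_1: tulip-shaped glass tea cup, 58 mm across the rim, 82 mm high, origin under its centre; stands on a square bamboo coaster 100 by 100 by 8 mm at the left
- cup_2: same tulip-shaped glass tea cup, origin under its centre; stands on the sideboard at the right

How it is judged:
By the outcome, as a careful person would: the job done as asked, in the order asked, and still so for the second after the job is handed in, with the robot touching nothing.
It also fails if it takes over 29 s, if anything falls off the work surface, if the arm or the gripper's body presses on something with over 40 N, if the wrist force passes 120 N, or if a joint passes its speed limit or range.

ROBOT

A 7-joint arm with a two-finger parallel gripper is mounted at the origin on the work surface. World frame = base frame: x ahead of the robot, y to its left, z up, the work surface at z = 0. Lengths are in m, angles in rad, forces in N, time in s.
With the tool pointing down it reaches from about 0.425 to 1.025 m from the base axis. Payload 9.4 kg.
Tool frame: the origin (TCP) lies at the very end of the fingers, on their centre line; the grasp point (between the pads) lies 19 mm behind it (r.pinch_z is the distance from the TCP to the grasp point, in m); z points along the fingers, y is the line along which they close (so a half turn about z gives the same grasp; the last joint's range is limited). The gripper opens to 85 mm and grips with 20 to 120 N. Pads are 22 mm wide; open, the fingers measure 114 mm over their backs; the gripper's body (76 mm by 85 mm) begins 54 mm behind the grasp point. The pads swing forward as they close: fully open they stand 13 mm farther back than shut.
Start: joints at [-1.36, 0.599, -0.003, 1.599, 0.002, 0.943, -0.08], TCP at [0.206, 0.695, 0.231] pointing down, gripper open.
Joint ranges: [-2.57, 2.57], [-0.35, 1.97], [-1.29, 1.29], [0.11, 2.56], [-1.05, 4.19], [0.11, 1.86], [-2.63, 2.63]. Speed limits (rad/s): [2.22, 2.22, 3.01, 3.01, 3.14, 3.14, 3.14].

INTERFACE

Orientations are given as a unit quaternion [x, y, z, w].
In Python, from station import observe, eyes, r gives the robot as it stands.
- The arm moves only by the tool apply_moves, never from a script. Its argument "series" is one flat list of numbers, 5 for each row, row after row: the finger opening in m, from 0 to 0.0854, then the shift along the world's x, y, z in m, then the turn about the world's z in rad. A call has 1 to 10 rows; each row is the pose to reach, as a shift and turn from the pose commanded when the call began; what a row does not reach only later rows make up. A row lasts 1/10 s, in which the tool goes at most 50 mm and 8.59 degrees, less where a joint would pass 70% of its speed; a pose out of reach is approached as far as the arm can. A call with a gripper value outside its range is refused whole. The fingers move at their own pace and stop on an object; "force" is the grip in N (left out, the last holds). Time passes only in rows, so rows that repeat a pose let the fingers close. It gives the time, the measured TCP pose, the force, the opening and the grip force at its end, in the units of the state.
- observe(): the state, without advancing time (a new reading comes with each control period).
- eyes.read_camera(name): name is "scene" or "top"; returns a dict with "pixels" (480x640x3 uint8, red, green, blue), "K" (3x3 intrinsics, pixels), "dist_coeffs" ([k1, k2, p1, p2, k3] as OpenCV has them; the pictures are not rectified), "rvec" (rotation vector, rad) and "tvec" (3), from world to camera coordinates, as OpenCV has them. Camera axes: x right, y down, z forward; pixel columns grow to the right and rows downward; lengths in m; the calibration is good to about 2 mm. A picture is of the moment at which its call begins. There is no depth.
- r.hand_in(): hands the job in; it is judged then, once.
The state is a dict: "time_s": time; "joints": joint angles; "dq": joint speeds; "joint_efforts": joint torques, N m; "eef_pos": TCP position; "eef_rot": TCP orientation; "force": force on the tool from outside, world axes, zero at the start; "moment": the same for the moment, N m; "finger_gap": finger opening in m; "grip_force": force on a finger pad.
Only numpy, scipy, OpenCV 4.12 (cv2) and the standard library are available. Lean on these libraries where they do the work, as an engineer would, in place of code of your own. Each camera call takes 0.05 s, during which the arm holds its last target. There are 200 camera calls.

## Working session

There is one attempt and no reset: what is moved stays moved. The work goes in short steps, Python scripts to look and compute and a tool call to move; the robot and the scene stay as the last step left them, time stands still between calls to the robot, and variables do not carry over. Pictures are saved under pics/ and viewed, at most 10 in all, crops included, and the job is handed in when it is done.

Besides the shell and the picture viewer there is one more tool, called after "Call:" in YAML: its name, and indented under it one key for each argument. apply_moves: Moves the arm, as the interface text tells. Its arguments: {"type":"object","properties":{"series":{"type":"array","items":{"type":"number"}},"force":{"type":"number"}},"required":["series"]}

```bash
mkdir -p pics; ls
python3 - <<'E'
from station import observe, eyes, r
import cv2,pickle
for n in("scene","top"):
    d=eyes.read_camera(n);cv2.imwrite(f"pics/{n}1.png",d["pixels"][:,:,::-1]);pickle.dump(d,open(f"{n}1.pkl","wb"))
    print(n,d["rvec"],d["tvec"],d["K"][0],d["K"][1])
print(observe())
E
```

```text
pics
scene [ 2.2750175   0.57666757 -0.2612286 ] [-0.51425966 -0.14803419  1.81426551] [599.88379382   0.         320.54384931] [  0.         599.88379382 247.56654352]
top [ 2.16557415 -2.14600696  0.15517411] [-0.0022428   0.61834114  1.17504866] [523.26694878   0.         312.11701977] [  0.         523.26694878 242.65210628]
{'time_s': 0.1, 'joints': array([-1.35969682,  0.60007485, -0.00253118,  1.60004998,  0.00179537,
        0.94291391, -0.07985177]), 'dq': array([ 0.00031318, -0.00160486,  0.00143762, -0.00236795,  0.00042857,
        0.00161421, -0.00100184]), 'joint_efforts': array([ 5.55160557e-03, -7.77995038e+01,  1.57043226e+00, -2.58623350e+01,
        1.27154335e-02,  5.48010183e-03,  5.30120843e-06]), 'eef_pos': array([0.20568366, 0.69476634, 0.23048198]), 'eef_rot': array([ 1.43406605e-01,  9.89663592e-01, -7.21148808e-04, -3.52058723e-05]), 'force': array([-0.12206738, -0.26474806,  0.00917119]), 'moment': array([-0.02125468, -0.01364287, -0.00728768]), 'grip_force': 0.0, 'finger_gap': 0.08535401717711315}
```

View pics/scene1.png

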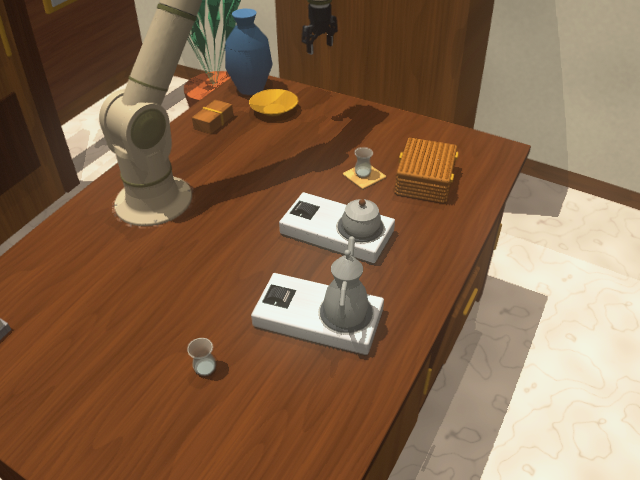

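View pics/top1.png

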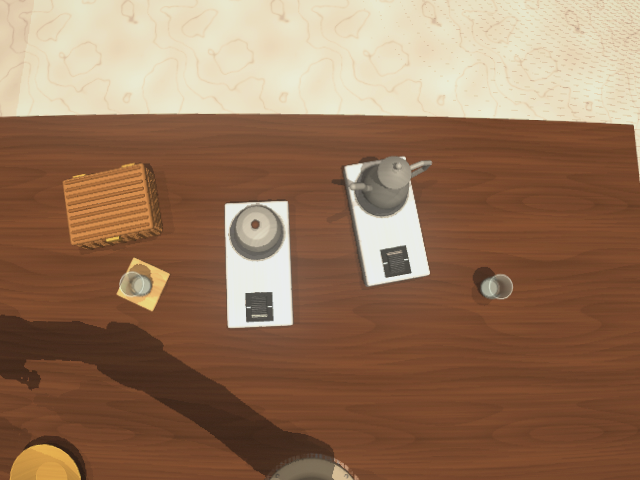

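The dallah stands on the right-hand warmer (wheel near top-view pixel (396,262)) and the milk pot on the left one (wheel near (259,307)). Next I measure the box corners and zoom in on the wheel.

```bash
cat > h.py <<'E'
import cv2,numpy as np
def ray(d,uv,z):
    p=cv2.undistortPoints(np.float64(uv).reshape(-1,1,2),d["K"],np.float64(d["dist_coeffs"])).reshape(-1,2)
    R,_=cv2.Rodrigues(np.float64(d["rvec"]));c=-R.T@np.ravel(d["tvec"])
    v=np.c_[p,np.ones(len(p))]@R
    return c+v*((z-c[2])/v[:,2])[:,None]
def proj(d,P):
    return cv2.projectPoints(np.float64(P).reshape(-1,1,3),np.float64(d["rvec"]),np.float64(d["tvec"]),d["K"],np.float64(d["dist_coeffs"]))[0].reshape(-1,2)
E
python3 - <<'E'
import pickle,cv2,numpy as np
from h import *
d=pickle.load(open("top1.pkl","rb"));s=pickle.load(open("scene1.pkl","rb"))
im=d["pixels"]
m=((im.min(2)>150)*255).astype(np.uint8);m[:130]=0
for c in cv2.findContours(m,0,1)[0]:
    if cv2.contourArea(c)<1500: continue
    w=ray(d,c.reshape(-1,2),.052)[:,:2]
    hull=cv2.convexHull(w.astype(np.float32));
    (cx,cy),sz,a=cv2.minAreaRect(hull);print("rect",cx,cy,sz,a);
    print(cv2.boxPoints(((cx,cy),sz,a)))
# dark window
k=((im.max(2)<70)*255).astype(np.uint8)
for x0,y0,x1,y1 in((375,240,418,283),(240,285,280,325)):
    q=np.zeros_like(k);q[y0:y1,x0:x1]=k[y0:y1,x0:x1]
    c=max(cv2.findContours(q,0,1)[0],key=cv2.contourArea)
    rc=cv2.minAreaRect(c);print("win px",rc,ray(d,[rc[0]],.052),ray(d,[rc[0]],.066))
a=cv2.resize(im[235:290,365:430],None,fx=6,fy=6,interpolation=2)
b=cv2.resize(s["pixels"][275:320,250:310],None,fx=6,fy=6,interpolation=2)
o=np.zeros((340,760,3),np.uint8);o[:a.shape[0],:a.shape[1]]=a;o[:b.shape[0],400:400+b.shape[1]]=b
cv2.imwrite("pics/crop.png",o[:,:,::-1])
E
```

```text
rect 0.568409264087677 0.12796176970005035 (0.2879214584827423, 0.1478898972272873) 3.0365121364593506
[[0.42073363 0.19417696]
 [0.4285677  0.04649471]
 [0.7160849  0.06174658]
 [0.7082508  0.20942883]]
rect 0.6452420949935913 -0.17486275732517242 (0.22963641583919525, 0.1473446786403656) 10.578810691833496
[[ 0.51885    -0.12352182]
 [ 0.54590076 -0.26836213]
 [ 0.77163416 -0.2262037 ]
 [ 0.7445834  -0.08136338]]
win px ((389.0, 268.0), (2.0, 0.0), -90.0) [[ 0.55982445 -0.17389115  0.052     ]] [[ 0.55859498 -0.17169592  0.066     ]]Traceback (most recent call last):
  File "<stdin>", line 16, in <module>
ValueError: max() iterable argument is empty
```

Run:
```python
import pickle,cv2,numpy as np
from h import *
d=pickle.load(open("top1.pkl","rb"));s=pickle.load(open("scene1.pkl","rb"))
im=d["pixels"]
k=((im.max(2)<120)*255).astype(np.uint8)
x0,y0,x1,y1=375,240,418,283
q=np.zeros_like(k);q[y0:y1,x0:x1]=k[y0:y1,x0:x1]
c=max(cv2.findContours(q,0,1)[0],key=cv2.contourArea)
rc=cv2.minAreaRect(c);print("win px",rc,ray(d,[rc[0]],.052))
e=np.array([.5324,-.1959]);u=np.array([np.cos(np.radians(10.58)),np.sin(np.radians(10.58))])
w=e+.045*u;print("wheel",w)
for dx in(-.019,0,.019):
    h=.036+np.sqrt(.03**2-dx**2);P=np.r_[w+dx*u,h];print(dx,proj(d,P),proj(s,P))
a=cv2.resize(im[235:290,365:430],None,fx=6,fy=6,interpolation=2)
b=cv2.resize(s["pixels"][275:320,250:310],None,fx=6,fy=6,interpolation=2)
o=np.zeros((340,760,3),np.uint8);o[:a.shape[0],:a.shape[1]]=a;o[:b.shape[0],400:400+b.shape[1]]=b
cv2.imwrite("pics/crop.png",o[:,:,::-1])
```

```text
win px ((395.33587646484375, 261.12451171875), (28.011856079101562, 25.923254013061523), 79.3803482055664) [[ 0.575835   -0.18875511  0.052     ]]
wheel [ 0.57663498 -0.18763763]
-0.019 [[396.97901807 268.59677555]] [[272.27404288 291.42933352]]
0 [[395.86972491 260.16065189]] [[279.40311808 291.3171276 ]]
0.019 [[393.7679592  252.35230559]] [[286.91271158 294.9786551 ]]
```

View pics/crop.png

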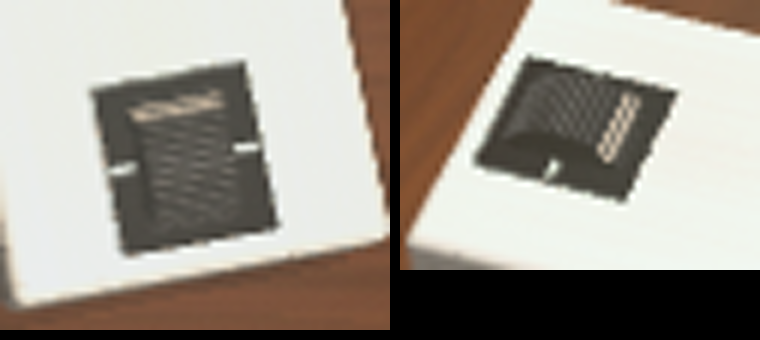

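The pale line sits at (395,252) in the top view. That matches the far position predicted for high, so this is warmer_b and its wheel has to roll back toward the robot. The wheel is at (0.577, -0.188) with yaw 10.6°. I approach with the fingers closed and the pad width along the rolling direction.

Call:
apply_moves:
  series: [0,0.02,-0.045,0,0.12,0,0.04,-0.09,0,0.24,0,0.06,-0.135,0,0.36,0,0.08,-0.18,0,0.473,0,0.1,-0.225,0,0.473,0,0.12,-0.27,0,0.473,0,0.14,-0.315,0,0.473,0,0.16,-0.36,0,0.473,0,0.18,-0.405,0,0.473,0,0.2,-0.45,0,0.473]
  force: 40

```text
time_s: 1.1
eef_pos: [0.4062, 0.2432, 0.2313]
eef_rot: [-0.093, 0.996, -0.0, 0.0]
force: [1.8, 0.6, 0.8]
finger_gap: -0.0001
grip_force: 0.0
```

Call:
apply_moves:
  series: [0,0.02,-0.045,0,0,0,0.04,-0.09,0,0,0,0.06,-0.135,0,0,0,0.08,-0.18,0,0,0,0.1,-0.225,0,0,0,0.12,-0.27,0,0,0,0.14,-0.315,-0.02,0,0,0.16,-0.36,-0.05,0,0,0.175,-0.4,-0.09,0,0,0.18,-0.429,-0.12,0]

```text
time_s: 2.1
eef_pos: [0.5851, -0.1779, 0.1179]
eef_rot: [-0.092, 0.996, -0.0, 0.001]
force: [1.2, -0.2, -0.5]
finger_gap: -0.0
grip_force: 0.0
```

Run:
```python
from station import observe, eyes
import cv2
from h import *
o=observe();print(o["eef_pos"],o["force"])
s=eyes.read_camera("scene");t=eyes.read_camera("top")
print(proj(s,o["eef_pos"]),proj(t,o["eef_pos"]))
a=cv2.resize(s["pixels"][230:330,225:345],None,fx=3,fy=4.0/4*3)
b=cv2.resize(t["pixels"][200:300,340:460],None,fx=3,fy=3)
cv2.imwrite("pics/near.png",np.hstack([a,b])[:,:,::-1])
```

```text
[ 0.58513968 -0.17792585  0.1178531 ] [ 1.23192603 -0.23859286 -0.49049992]
[[283.33104616 275.10969347]] [[395.39265329 253.84138636]]
```

View pics/near.png

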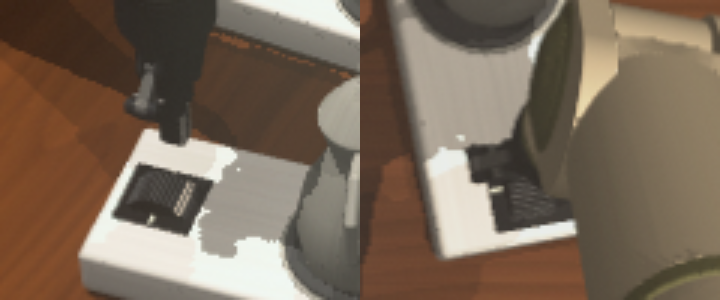

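Left crop (scene): the closed fingertip is at about (282,277), as the projected TCP (283,275) predicts, and the wheel's pale line at (287,296) is still in view on its far side. I descend next.

Call:
apply_moves:
  series: [0,0,0,-0.02,0,0,0,0,-0.035,0,0,0,0,-0.04,0,0,0,0,-0.04,0,0,0,0,-0.04,0]

```text
time_s: 2.7
eef_pos: [0.5843, -0.1759, 0.0795]
eef_rot: [-0.093, 0.996, -0.0, 0.0]
force: [-0.8, -0.2, 0.5]
finger_gap: -0.0002
grip_force: 0.0
```

Call:
apply_moves:
  series: [0,0.002,-0.01,0,0,0,0.002,-0.01,-0.005,0,0,0.002,-0.01,-0.01,0,0,0.002,-0.01,-0.0115,0,0,0.002,-0.01,-0.0115,0,0,0.002,-0.01,-0.0115,0]

```text
time_s: 3.3
eef_pos: [0.5859, -0.186, 0.0673]
eef_rot: [-0.093, 0.996, 0.0, -0.0]
force: [-0.7, 0.4, -0.5]
finger_gap: 0.0002
grip_force: 0.0
```

Call:
apply_moves:
  series: [0,0,0,-0.0015,0,0,0,0,-0.003,0,0,0,0,-0.004,0,0,0,0,-0.004,0,0,0,0,-0.004,0]

```text
time_s: 3.8
eef_pos: [0.5863, -0.1861, 0.0636]
eef_rot: [-0.093, 0.996, -0.0, 0.0]
force: [0.3, 0.2, 3.7]
finger_gap: -0.0001
grip_force: 1.8
```

Call:
apply_moves:
  series: [0,0,0,-0.001,0,0,0,0,-0.002,0,0,0,0,-0.002,0,0,0,0,-0.002,0]

```text
time_s: 4.2
eef_pos: [0.5863, -0.1861, 0.0616]
eef_rot: [-0.093, 0.996, -0.0, 0.0]
force: [0.2, 0.7, 5.1]
finger_gap: -0.0001
grip_force: 2.8
```

Call:
apply_moves:
  series: [0,-0.002,-0.0004,-0.0003,0,0,-0.004,-0.0007,-0.0005,0,0,-0.006,-0.0011,-0.0005,0,0,-0.008,-0.0015,-0.0005,0,0,-0.01,-0.0018,-0.0005,0,0,-0.012,-0.0022,-0.0005,0,0,-0.012,-0.0022,-0.0005,0]

```text
time_s: 4.9
eef_pos: [0.5733, -0.1886, 0.061]
eef_rot: [-0.092, 0.996, 0.0, -0.0]
force: [-1.7, 0.5, 6.7]
finger_gap: -0.0001
grip_force: 3.1
```

Run:
```python
from station import observe, eyes
import cv2
from h import *
s=eyes.read_camera("scene")
cv2.imwrite("pics/roll.png",cv2.resize(s["pixels"][260:325,245:325],None,fx=6,fy=6,interpolation=2)[:,:,::-1])
```

```text
(no output)
```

View pics/roll.png

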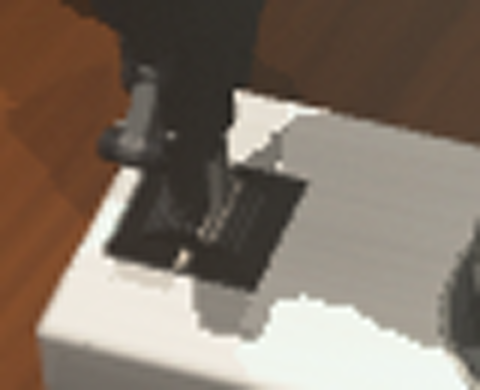

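The line now shows at crop (215,215), closer to the tick at (183,258), so the wheel is rolling with the finger. About 7.5 mm remain.

Call:
apply_moves:
  series: [0,-0.002,-0.0004,0,0,0,-0.004,-0.0007,0,0,0,-0.006,-0.0011,0,0,0,-0.0075,-0.0014,0,0,0,-0.0075,-0.0014,0,0]

```text
time_s: 5.45
eef_pos: [0.566, -0.19, 0.061]
eef_rot: [-0.092, 0.996, -0.0, -0.0]
force: [0.2, 1.0, 6.2]
finger_gap: 0.0001
grip_force: 3.1
```

The horizontal force is near zero after 20.7 mm of travel, so the wheel is in the notch. I lift straight up and away.

Call:
apply_moves:
  series: [0,0,0,0.005,0,0,0,0,0.015,0,0,0,0,0.04,0,0,-0.01,0.02,0.08,0,0,-0.04,0.06,0.11,0,0,-0.07,0.1,0.13,0,0,-0.08,0.14,0.13,0,0,-0.08,0.18,0.13,0,0,-0.08,0.2,0.13,0,0,-0.08,0.2,0.13,0]

```text
time_s: 6.45
eef_pos: [0.4863, 0.0135, 0.1916]
eef_rot: [-0.095, 0.995, 0.001, 0.0]
force: [0.3, 0.3, 0.4]
finger_gap: -0.0003
grip_force: 0.0
```

Run:
```python
from station import observe, eyes
import cv2
from h import *
s=eyes.read_camera("scene");t=eyes.read_camera("top")
a=cv2.resize(s["pixels"][270:330,245:310],None,fx=6,fy=6,interpolation=2)
b=cv2.resize(t["pixels"][230:290,365:430],None,fx=6,fy=6,interpolation=2)
cv2.imwrite("pics/done.png",np.hstack([a,b])[:,:,::-1]);print(observe()["force"])
```

```text
[ 0.37265785 -0.12217303 -0.51612501]
```

View pics/done.png

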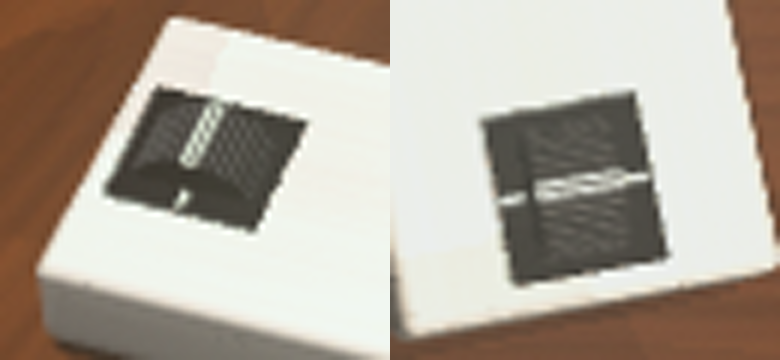

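In the top view (right crop), the pale line at (585,187) lies exactly between the two ticks at (512,199) and (640,178), so the wheel is in the middle notch.

```bash
python3 -c "
from station import r
print(r.hand_in())"
```

```text
the job is handed in; nothing more can be done
None
```

The dallah's warmer (warmer_b) is now at its middle setting, rolled back one click from high and confirmed in the camera view; the arm is clear, the other wheel and the vessels were not touched, and the job is handed in.

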